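# Pop the battery hatch of the bench dust monitor

### The job

The bench's dust monitor needs its battery changed: with closed fingertips, press the orange pad on the battery box's hatch once, fully in, then let go so that the hatch pops open by itself. Take the fingers clear and watch for two seconds that it stays fully open; do not press it a second time, leave the hatch with the blue pad alone, and do not push, tip or lift anything else on the bench.

Things in the scene. Friction and masses are not known exactly. Their poses are not given: they have to be found in the camera images.
- battery_box: Grey battery box fixed to the bench, 148 mm deep (x) x 150 wide (y) x 90 high, an aluminium hatch being most of its top. Two such boxes stand side by side in either order; this one has the orange pad. Origin at the centre of its underside, 47 mm behind the pad; its x axis points from the hatch's free edge (robot side) to its hinge, within 0.4 rad of straight away from the robot; z up
- battery_pad (a point): Centre of the top face of the round orange press pad (32 mm across, 2 mm thick) on the battery box's hatch, 92 mm above the bench when shut, 105 mm from the hinge line, 26 mm from the free edge; it moves with the hatch; its z axis is the hatch's outward normal. The rules call the pad battery_hatch_c2
- battery_hinge (a point): Middle of the battery hatch's hinge line, which runs along the box's y axis, 58 mm from the box origin towards its +x, 87 mm above the bench. The hatch is 130 mm wide and 131 mm from hinge to free edge; the free edge is nearest the robot and swings up and away from it
- battery_hatch (a joint): Angle of the battery box's hatch (rad): 0 shut and flush, -0.08 pressed fully in, +1.2 fully open (stop). A push-push latch under the pad holds it shut: pressing the pad down some 8 mm, to the end of its travel, takes about 3 N and frees the latch (from about 5 mm on). When the pad is let go, a damped spring swings the hatch open to its stop in about 1.5 s, pushing with some 2 N at most
- battery_latch (a joint): Position (m) of the latch's hidden indexing slide: 0 latched, about 0.007 when pressed home once, about 0.015 once the hatch has popped. Pressing the popped hatch all the way down again moves it past 0.019 and latches the hatch shut again
- filter_box: Grey filter box fixed to the bench, 148 mm deep (x) x 150 wide (y) x 90 high, an aluminium hatch being most of its top. Two such boxes stand side by side in either order; this one has the blue pad. Origin at the centre of its underside, 47 mm behind the pad; its x axis points from the hatch's free edge (robot side) to its hinge, within 0.4 rad of straight away from the robot; z up
- filter_pad (a point): Centre of the top face of the round blue press pad on the filter box's hatch; sizes as for battery_pad
- filter_hatch (a joint): Angle of the filter box's hatch (rad): 0 shut and flush, -0.08 pressed fully in, +1.2 fully open (stop). Same build and latch as the battery hatch; to be left shut
- spray_bottle: White spray bottle, green band, grey trigger head, 72 mm across, 210 mm tall. Loose bystander; origin at the centre of its underside, z up
- paste_jar: Jar with grey cap and green label, 84 mm across, 90 mm tall. Loose bystander; origin at the centre of its underside, z up
- sanding_block: Wooden sanding block on a black rubber sole, 66 x 120 x 40 mm, lying between the two boxes. Loose bystander; origin at the centre of its underside, z up
- polishing_pad: Round green polishing pad with grey fabric face lying flat, 110 mm across, 26 mm tall. Loose bystander; origin at the centre of its underside, z up
- stone_sample: Flat reddish stone sample tile, 100 x 100 x 14 mm. Loose bystander; origin at the centre of its underside, z up
- wax_tin: Small can with red label, 56 mm across, 50 mm tall, standing between the two boxes. Loose bystander; origin at the centre of its underside, z up

How it is judged:
By the outcome, as a careful person would: the job done as asked, in the order asked, and still so for the second after the job is handed in, with the robot touching nothing.
It also fails if it takes over 35 s, if anything falls off the work surface, if the arm or the gripper's body presses on something with over 40 N, if the wrist force passes 120 N, or if a joint passes its speed limit or range.

### The arm

A 6-joint arm with a two-finger parallel gripper is mounted at the origin on the work surface. World frame = base frame: x ahead of the robot, y to its left, z up, the work surface at z = 0. Lengths are in m, angles in degrees, forces in N, time in s.
With the tool pointing down it reaches from about 0.3 to 0.75 m from the base axis. Payload 8.5 kg.
Tool frame: the origin (TCP) lies on the centre line of the jaws, within the pads' length; the fingertips stand 17 mm ahead of it and the grasp point (between the pads) lies 2 mm behind it; z points along the fingers, y is the direction in which the jaws open and shut (so a half turn about z gives the same grasp; the last joint's range is limited). The gripper opens to 85 mm and grips with 20 to 120 N. Pads are 22 mm wide; open, the fingers measure 114 mm over their backs; the gripper's body (76 mm by 85 mm) begins 54 mm behind the grasp point. The pads swing forward as they close: fully open they stand 13 mm farther back than shut.
Start: joints at [52.122, 21.807, 74.336, -0, 83.858, -12.336], TCP at [0.237, 0.496, 0.248] pointing down, gripper open.
Joint ranges: [-178.18, 178.18], [-50.72, 133.34], [12.68, 142.11], [-81.47, 261.47], [9.98, 163.14], [-165.26, 165.26]. Speed limits (degrees/s): [136.94, 136.94, 180, 180, 180, 180].

### API

Orientations are given as a 3x3 rotation matrix whose columns are the frame's x, y, z axes.
In Python, from rig import env, imaging, close_job gives the robot as it stands.
- The arm moves only by the tool step_arm, never from a script. Its argument "steps" is one flat list of numbers, 7 for each row, row after row: the opening, from 0 (shut) to 1 (fully open), then the shift along the tool's x, y, z as a fraction of full scale, then the turn, a rotation vector about the tool's x, y, z as a fraction of full scale. A call has 1 to 10 rows; each row is the pose to reach, as a shift and turn from the pose commanded when the call began, along the tool's axes at that moment; what a row does not reach only later rows make up. Full scale, the value 1, is 0.3 m for a shift and 45 degrees for a turn. A row lasts 1/10 s, in which the tool goes at most 50 mm and 8.59 degrees, less where a joint would pass 70% of its speed; a pose out of reach is approached as far as the arm can. A call with a number of a shift or a turn outside -1 to 1 is refused whole. A call with a gripper value outside its range is refused whole. The fingers move at their own pace and stop on an object; "grip_force" is the grip in N (left out, the last holds). Time passes only in rows, so rows that repeat a pose let the fingers close. It gives the time, the measured TCP pose, the force and the opening at its end, in the units of the state.
- env.observe(): the state, without advancing time (a new reading comes with each control period).
- imaging.get_image(name): name is "side" or "top" or "wrist"; returns (picture, depth): 480x640x3 uint8, blue, green, red; 480x640 float32, m along the optical axis (not along the pixel's ray), 0 where there is no reading.
- imaging.get_calibration(name): a dict with "camera_matrix" (3x3 intrinsics, pixels), "world_from_camera" (4x4, takes a point from camera to world coordinates). Camera axes: x right, y down, z forward; pixel columns grow to the right and rows downward; lengths in m; the calibration is good to about 2 mm. A picture is of the moment at which its call begins: read the wrist's pose just before it. get_calibration takes no time and is no camera call; for the wrist camera it gives the pose at the moment of the call.
- close_job(): hands the job in, once; it reports no verdict.
Trained networks look in the newest picture that a camera, given by its name, has taken for a name from the list of things; names that differ only in an ending like _2 or _b are one class to them, and where a whole thing is asked for, a point or a joint stands for the part that bears it (a point fixed in the world has none). Each returns a list of dicts, best first, with "score" (0 to 1); they miss things now and then, are a little off and sometimes report something else, mostly with a low value. They report only what shows in the picture. A call takes as long as a camera call.
- imaging.spot_in(camera, target): "pixel" ([column, row] in pixels, amid what is visible of it).
- imaging.regions_of(camera, target): "mask" (480x640 bool, what is visible of it) and "pixel" ([column, row] in pixels, amid what is visible of it).
- imaging.pinpoint(camera, target): "pixel" ([column, row] in pixels: a listed point, or the origin of a listed thing).
The state is a dict: "time_s": time; "q": joint angles; "qvel": joint speeds; "joint_efforts": joint torques, N m; "position": TCP position; "tool_rot": TCP orientation; "ft_force": force on the tool from outside, world axes, zero at the start; "wrist_torque": the same for the moment, N m; "grip_width": finger opening in m.
Only numpy, scipy, OpenCV 4.12 (cv2) and the standard library are available. Lean on these libraries where they do the work, as an engineer would, in place of code of your own. Each camera call takes 0.05 s, during which the arm holds its last target.

## Working session

There is one attempt and no reset: what is moved stays moved. The work goes in short steps, Python scripts to look and compute and a tool call to move; the robot and the scene stay as the last step left them, time stands still between calls to the robot, and variables do not carry over. Pictures are saved under pics/ and viewed, and the job is handed in when it is done.

Besides the shell and the picture viewer there is one more tool, called after "Call:" as a command line: name --argument value ..., lists and objects as JSON in quotes. step_arm: Moves the arm, as the interface text tells. Shift numbers are shares of 0.3 m and turn numbers shares of 45 degrees, none past 1 either way. Its arguments: {"type":"object","properties":{"steps":{"type":"array","items":{"type":"number"}},"grip_force":{"type":"number"}},"required":["steps"]}

```bash
mkdir -p pics
cat > h.py <<'E'
from rig import env, imaging, close_job
import numpy as np, cv2
def world(cam,px,depth,r=2):
    c=imaging.get_calibration(cam);K=np.array(c["camera_matrix"]);T=np.array(c["world_from_camera"])
    u,v=px;ui,vi=int(round(u)),int(round(v))
    d=depth[max(0,vi-r):vi+r+1,max(0,ui-r):ui+r+1];d=d[d>0];z=np.median(d)
    return (T@np.r_[np.linalg.inv(K)@[u,v,1]*z,1])[:3]
E
python3 - <<'E'
from h import *
o=env.observe();print(o)
for n in("top","side"):
    im,d=imaging.get_image(n);cv2.imwrite(f"pics/{n}0.png",im)
    for t in("battery_pad","filter_pad","battery_hinge","battery_box"):
        for r in imaging.pinpoint(n,t)[:2]:
            print(n,t,r["score"],r["pixel"],world(n,r["pixel"],d).round(4))
E
```

```text
{'time_s': 0.0, 'q': array([ 5.21216600e+01,  2.18420638e+01,  7.43859044e+01,  1.11113570e-03,
        8.38589938e+01, -1.23353464e+01]), 'qvel': array([ 0.03072358, -0.01087319, -0.05825539,  0.01210276,  0.04169967,
        0.01710057]), 'joint_efforts': array([-2.59481430e-04, -4.48456371e+01, -2.31277728e+01, -1.30048529e-04,
        4.66024343e-03, -1.62120455e-05]), 'position': array([0.23697392, 0.49602366, 0.24769493]), 'tool_rot': array([[-9.02260920e-01,  4.31189443e-01, -9.47111483e-04],
       [ 4.31190346e-01,  9.02260205e-01, -1.18616350e-03],
       [ 3.43079823e-04, -1.47861430e-03, -9.99998848e-01]]), 'ft_force': array([ 0.06339689,  1.0382997 , -1.472541  ]), 'wrist_torque': array([-0.02285178,  0.02946671, -0.01098277]), 'grip_width': 0.08522183475777773}
top battery_pad 0.77 [421.3, 283.8] [ 0.5046 -0.2295  0.091 ]
top battery_pad 0.61 [327.5, 253.2] [ 0.5853 -0.0172  0.0492]
top filter_pad 0.63 [220.3, 306.9] [0.4577 0.229  0.0906]
top battery_hinge 0.85 [410.6, 239.0] [ 0.6098 -0.2108  0.0881]
top battery_box 0.75 [412.0, 268.2] [ 0.5411 -0.2106  0.0884]
top battery_box 0.58 [226.8, 291.2] [0.4933 0.2153 0.0897]
side battery_pad 0.89 [314.5, 315.8] [ 0.512  -0.2238  0.0921]
side filter_pad 0.92 [239.2, 187.4] [0.4546 0.2286 0.0907]
side filter_pad 0.46 [372.4, 459.8] [ 0.5338 -0.4577  0.014 ]
side battery_hinge 0.83 [369.8, 306.5] [ 0.6161 -0.2283  0.0888]
side battery_hinge 0.48 [372.5, 461.4] [ 0.5332 -0.4597  0.0133]
side battery_box 0.87 [336.9, 343.6] [ 0.5309 -0.2912  0.09  ]
```

View pics/top0.png

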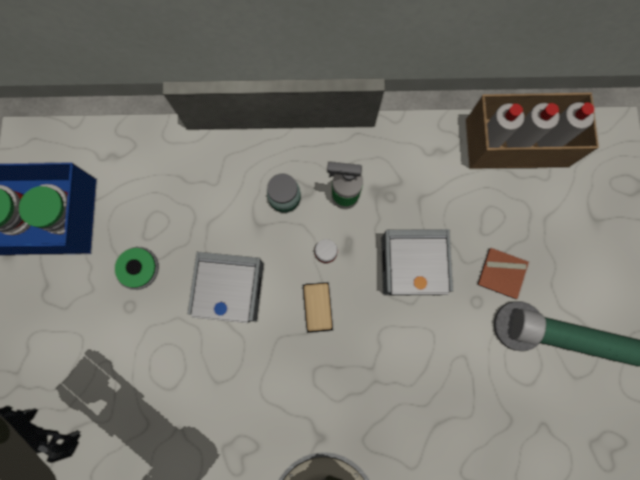

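View pics/side0.png

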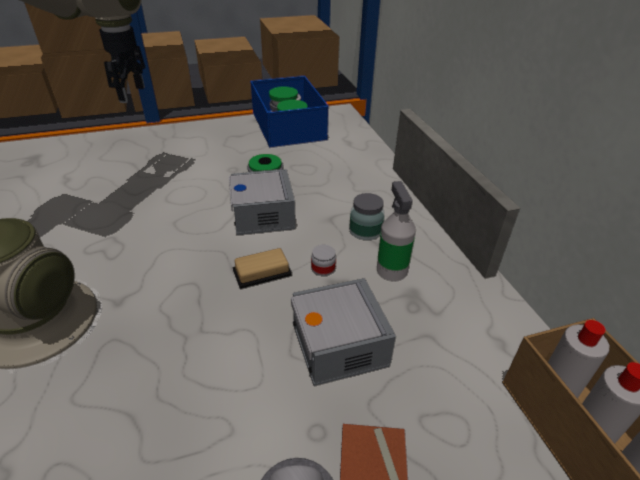

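Run:
```python
from h import *
for n in("top","side"):
    im,d=imaging.get_image(n);h=cv2.cvtColor(im,cv2.COLOR_BGR2HSV)
    c=imaging.get_calibration(n);K=np.array(c["camera_matrix"]);T=np.array(c["world_from_camera"])
    for nm,lo,hi in(("orange",(5,120,100),(22,255,255)),("blue",(95,120,60),(125,255,255))):
        m=cv2.inRange(h,lo,hi);k,l,s,ce=cv2.connectedComponentsWithStats(m)
        for i in range(1,k):
            if s[i,4]>40:
                u=ce[i];r=T[:3,:3]@np.linalg.inv(K)@[u[0],u[1],1];p=T[:3,3]+r*(0.092-T[2,3])/r[2]
                print(n,nm,s[i],u.round(1),"on z=.092",p.round(4),"depth",world(n,u,d).round(4))
```

```text
top orange [487 249  40  15 269] [502.  257.1] on z=.092 [ 0.5638 -0.4178  0.092 ] depth [ 0.576  -0.4497  0.0132]
top orange [479 265  46  33 956] [502.4 280. ] on z=.092 [ 0.511  -0.4142  0.092 ] depth [ 0.5192 -0.4462  0.0125]
top orange [415 277  11  12 108] [419.9 282.3] on z=.092 [ 0.5079 -0.2263  0.092 ] depth [ 0.508  -0.2265  0.091 ]
top blue [   0  163   74   84 1895] [ 37.5 212.4] on z=.092 [0.6851 0.6681 0.092 ] depth [0.683  0.6633 0.0994]
top blue [215 303  11  12 101] [220.1 308.3] on z=.092 [0.4546 0.2291 0.092 ] depth [0.4546 0.2295 0.0904]
side orange [261  16  69  18 869] [293.8  24.2] on z=.092 [0.9667 1.6358 0.092 ] depth [ 1.1107  2.1897 -0.0521]
side orange [142  32  40  15 479] [161.8  38.8] on z=.092 [0.3268 1.5365 0.092 ] depth [ 0.3209  2.1551 -0.0759]
side orange [195  37  57  17 672] [222.   44.9] on z=.092 [0.5749 1.3838 0.092 ] depth [ 0.6576  2.161  -0.1341]
side orange [  0  45  42  22 774] [20.  55.6] on z=.092 [-0.2295  1.4348  0.092 ] depth [-0.4321  2.1975 -0.1247]
side orange [327  98  37  17 244] [349.9 103.4] on z=.092 [0.8974 0.6396 0.092 ] de
[... 245 characters left out ...]
  -0.352 ]
side orange [305 312  17  14 186] [313.1 318.5] on z=.092 [ 0.5079 -0.229   0.092 ] depth [ 0.5081 -0.2284  0.0913]
side orange [525 325 115 153 604] [588.8 405.7] on z=.092 [ 0.8545 -0.5089  0.092 ] depth [ 0.8526 -0.5098  0.0942]
side orange [ 341  424   49   56 2150] [361.2 454.4] on z=.092 [ 0.5012 -0.4783  0.092 ] depth [ 0.5206 -0.4449  0.0134]
side orange [382 427  25  53 779] [396.7 449.7] on z=.092 [ 0.5503 -0.4864  0.092 ] depth [ 0.5756 -0.4543  0.0143]
side blue [ 251   76   77   71 2853] [292.1 115. ] on z=.092 [0.6869 0.6006 0.092 ] depth [0.6813 0.5781 0.1024]
side blue [234 185  12   6  59] [239.7 187.4] on z=.092 [0.4556 0.2262 0.092 ] depth [0.4557 0.227  0.0915]
```

The top view shows the orange pad at about (420, 282) on the right-hand box and the blue pad at (220, 308) on the left-hand box. Side-view colour blob and depth agree that the orange pad is at (0.508, -0.2275, 0.091), and the height matches the 0.092 given. I'll close the fingers and carry them over at a safe height.

Call:
step_arm --steps '[0,-0.927,-0.893,0.08,0,0,0,0,-0.927,-0.893,0.08,0,0,0,0,-0.927,-0.893,0.08,0,0,0,0,-0.927,-0.893,0.08,0,0,0,0,-0.927,-0.893,0.08,0,0,0,0,-0.927,-0.893,0.08,0,0,0,0,-0.927,-0.893,0.08,0,0,0,0,-0.927,-0.893,0.08,0,0,0,0,-0.927,-0.893,0.08,0,0,0,0,-0.927,-0.893,0.08,0,0,0]'

```text
time_s: 1.6
position: [0.3727, 0.1342, 0.2244]
tool_rot: [[-0.901, 0.433, -0.0], [0.433, 0.901, 0.0], [0.0, 0.0, -1.0]]
ft_force: [-0.0, -0.1, 0.3]
grip_width: 0.0001
```

Call:
step_arm --steps '[0,-0.927,-0.893,0.08,0,0,0,0,-0.927,-0.893,0.08,0,0,0,0,-0.927,-0.893,0.08,0,0,0,0,-0.927,-0.893,0.08,0,0,0,0,-0.927,-0.893,0.08,0,0,0,0,-0.927,-0.893,0.08,0,0,0,0,-0.927,-0.893,0.08,0,0,0,0,-0.927,-0.893,0.08,0,0,0,0,-0.927,-0.893,0.08,0,0,0,0,-0.927,-0.893,0.08,0,0,0]'

```text
time_s: 2.6
position: [0.5084, -0.2259, 0.1999]
tool_rot: [[-0.903, 0.43, -0.001], [0.43, 0.903, 0.001], [0.001, 0.001, -1.0]]
ft_force: [-0.5, -0.3, -0.5]
grip_width: 0.0002
```

Run:
```python
from h import *
o=env.observe();print(o["time_s"],o["position"],o["tool_rot"].round(4),o["ft_force"],o["grip_width"])
for n in("wrist","side"):
    im,d=imaging.get_image(n);cv2.imwrite(f"pics/{n}1.png",im)
    for r in imaging.pinpoint(n,"battery_pad")[:2]: print(n,r["score"],r["pixel"],world(n,r["pixel"],d).round(4))
    h=cv2.cvtColor(im,cv2.COLOR_BGR2HSV);m=cv2.inRange(h,(5,150,120),(22,255,255));k,l,s,ce=cv2.connectedComponentsWithStats(m)
    for i in range(1,k):
        if s[i,4]>100: print(s[i],ce[i].round(1),world(n,ce[i],d).round(4))
```

```text
2.6 [ 0.50835026 -0.22588485  0.19990781] [[-9.027e-01  4.303e-01 -7.000e-04]
 [ 4.303e-01  9.027e-01  9.000e-04]
 [ 1.000e-03  5.000e-04 -1.000e+00]] [-0.45696523 -0.30654313 -0.45592999] 0.000183904092915124
wrist 0.9 [315.6, 243.1] [ 0.5068 -0.226   0.0925]
[ 292  217   48   48 1766] [315.7 240.3] [ 0.5051 -0.2251  0.0927]
[  42  293  125  101 8432] [104.2 336.4] [ 0.5255 -0.4477  0.0141]
side 0.69 [313.5, 319.3] [ 0.5081 -0.2306  0.0916]
[  0 129  82  11 245] [ 40.2 133.9] [-0.3364  1.6741 -0.3518]
[ 341  425   48   55 2069] [361.  454.8] [ 0.5199 -0.4458  0.0146]
[382 428  25  52 727] [396.7 449.7] [ 0.5755 -0.4545  0.0144]
```

View pics/wrist1.png

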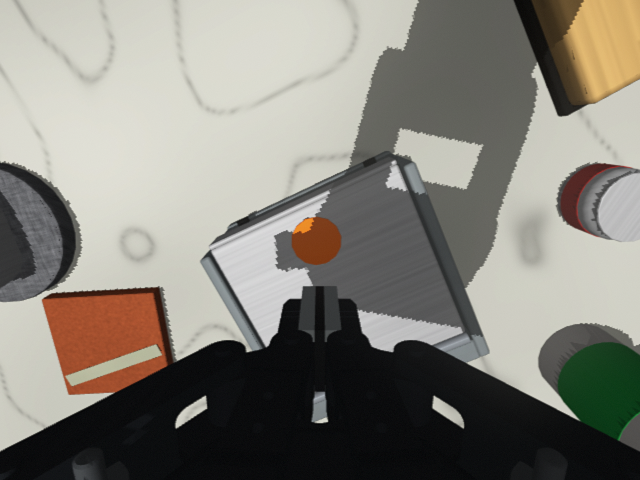

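View pics/side1.png

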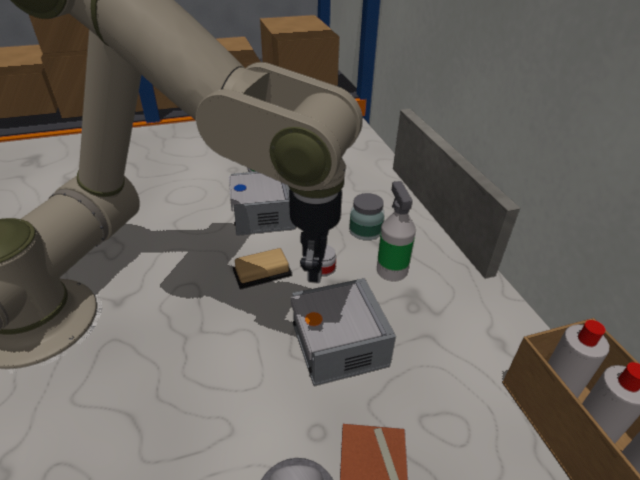

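The wrist view shows the orange pad at (316, 241), just ahead of the closed fingertips. The free edge is towards the top of the picture, on the robot's side. I'll go down to just above the pad.

Call:
step_arm --steps '[0,0.006,-0.006,0.1,0,0,0,0,0.006,-0.006,0.2,0,0,0,0,0.006,-0.006,0.25,0,0,0,0,0.006,-0.006,0.28,0,0,0,0,0.006,-0.006,0.28,0,0,0,0,0.006,-0.006,0.28,0,0,0]'

```text
time_s: 3.4
position: [0.506, -0.2278, 0.1172]
tool_rot: [[-0.902, 0.431, 0.001], [0.431, 0.902, -0.001], [-0.001, -0.0, -1.0]]
ft_force: [0.2, 0.2, -0.2]
grip_width: 0.0005
```

Run:
```python
from h import *
o=env.observe();print(o["time_s"],o["position"],o["ft_force"])
for n in("wrist","side"):
    im,d=imaging.get_image(n)
    if n=="side": im=cv2.resize(im[220:400,200:440],None,fx=3,fy=3)
    cv2.imwrite(f"pics/{n}2.png",im)
```

```text
3.4 [ 0.50596178 -0.22777831  0.11723006] [ 0.17292795  0.24422781 -0.17444085]
```

View pics/wrist2.png

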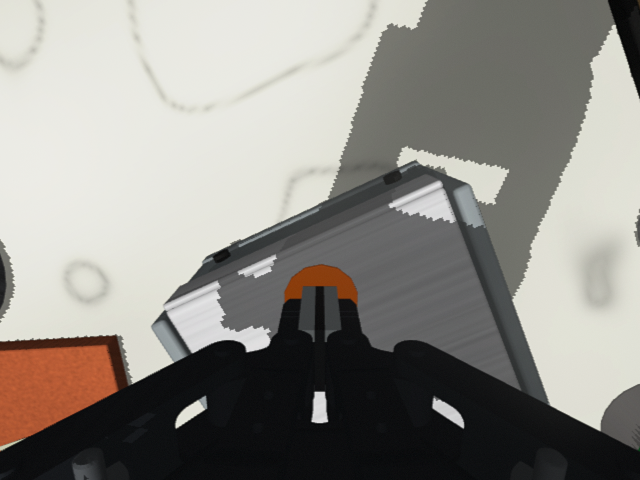

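View pics/side2.png

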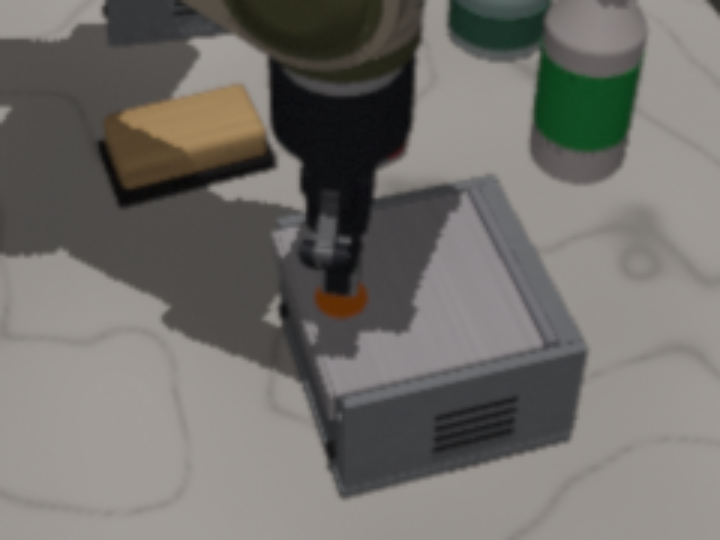

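Both views show the fingertips centred over the orange pad, tips about 8 mm above it. Next I'll press slowly while watching the force.

Call:
step_arm --steps '[0,0,0,0.01,0,0,0,0,0,0,0.02,0,0,0,0,0,0,0.025,0,0,0,0,0,0,0.03,0,0,0,0,0,0,0.035,0,0,0,0,0,0,0.04,0,0,0,0,0,0,0.043,0,0,0]'

```text
time_s: 4.2
position: [0.5054, -0.2278, 0.1033]
tool_rot: [[-0.902, 0.431, -0.0], [0.431, 0.902, 0.0], [0.0, -0.0, -1.0]]
ft_force: [-1.5, -0.1, 3.3]
grip_width: 0.0001
```

Call:
step_arm --steps '[0,0,0,0.004,0,0,0,0,0,0,0.007,0,0,0,0,0,0,0.007,0,0,0]'

```text
time_s: 4.5
position: [0.5055, -0.2278, 0.1012]
tool_rot: [[-0.902, 0.431, -0.0], [0.431, 0.902, 0.0], [0.0, 0.0, -1.0]]
ft_force: [-1.6, 1.1, 2.0]
grip_width: 0.0004
```

Call:
step_arm --steps '[0,0,0,0.003,0,0,0,0,0,0,0.003,0,0,0]'

```text
time_s: 4.7
position: [0.5056, -0.2279, 0.1009]
tool_rot: [[-0.902, 0.431, 0.0], [0.431, 0.902, -0.0], [-0.0, -0.0, -1.0]]
ft_force: [-3.8, 0.8, 6.8]
grip_width: 0.0002
```

Call:
step_arm --steps '[0,0,0,0.003,0,0,0,0,0,0,0.003,0,0,0]'

```text
time_s: 4.9
position: [0.5056, -0.2279, 0.1007]
tool_rot: [[-0.902, 0.431, 0.001], [0.431, 0.902, -0.001], [-0.001, -0.0, -1.0]]
ft_force: [-6.3, 2.5, 12.4]
grip_width: 0.0002
```

The force rose to 12 N with no more travel at TCP z 0.1007, so the pad is fully in. Now I'll let go with a fast lift, then back off towards the robot.

Call:
step_arm --steps '[0,0,0,-0.16,0,0,0,0,0,0,-0.32,0,0,0,0,0.1,0,-0.44,0,0,0,0,0.25,0,-0.5,0,0,0,0,0.4,0,-0.5,0,0,0,0,0.5,0,-0.5,0,0,0,0,0.5,0,-0.5,0,0,0]'

```text
time_s: 5.6
position: [0.368, -0.1616, 0.2499]
tool_rot: [[-0.902, 0.431, 0.0], [0.431, 0.902, -0.0], [-0.0, -0.0, -1.0]]
ft_force: [0.0, -0.8, 0.2]
grip_width: -0.0003
```

Call:
step_arm --steps '[0,0,0,0,0,0,0,0,0,0,0,0,0,0,0,0,0,0,0,0,0,0,0,0,0,0,0,0,0,0,0,0,0,0,0,0,0,0,0,0,0,0,0,0,0,0,0,0,0,0,0,0,0,0,0,0,0,0,0,0,0,0,0,0,0,0,0,0,0,0]'

```text
time_s: 6.6
position: [0.3702, -0.1632, 0.2495]
tool_rot: [[-0.902, 0.431, 0.0], [0.431, 0.902, 0.0], [-0.0, 0.0, -1.0]]
ft_force: [-0.3, -0.4, -0.2]
grip_width: 0.0001
```

Run:
```python
from h import *
o=env.observe();print(o["time_s"],o["position"],o["ft_force"])
for n in("top","side"):
    im,d=imaging.get_image(n);cv2.imwrite(f"pics/{n}3.png",im)
    for t in("battery_pad","filter_pad"):
        for r in imaging.pinpoint(n,t)[:2]: print(n,t,r["score"],r["pixel"],world(n,r["pixel"],d,1).round(4))
```

```text
6.6 [ 0.37021717 -0.16319058  0.24953397] [-0.3257853 -0.3531824 -0.1954272]
top battery_pad 0.89 [428.4, 246.4] [ 0.5761 -0.2302  0.1744]
top filter_pad 0.72 [218.3, 309.3] [0.4524 0.2334 0.0908]
side battery_pad 0.67 [353.6, 272.1] [ 0.5685 -0.2493  0.2065]
side filter_pad 0.64 [242.8, 186.1] [0.4642 0.233  0.0901]
```

View pics/side3.png

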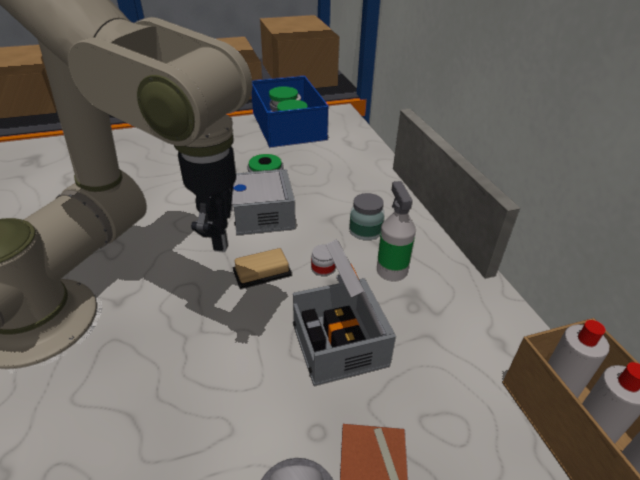

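View pics/top3.png

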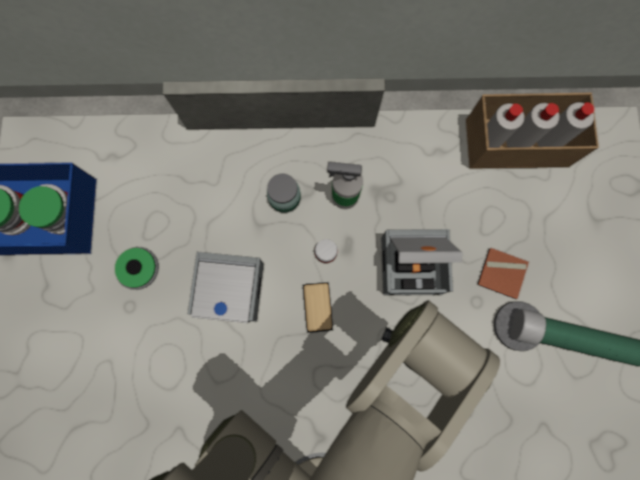

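The hatch is standing up: side view at about (345, 268), top view at (425, 250). The fingers are clear and the other things look unmoved. Now I'll hold still for the two-second watch.

Call:
step_arm --steps '[0,0,0,0,0,0,0,0,0,0,0,0,0,0,0,0,0,0,0,0,0,0,0,0,0,0,0,0,0,0,0,0,0,0,0,0,0,0,0,0,0,0,0,0,0,0,0,0,0,0,0,0,0,0,0,0,0,0,0,0,0,0,0,0,0,0,0,0,0,0]'

```text
time_s: 7.9
position: [0.3702, -0.1632, 0.2495]
tool_rot: [[-0.902, 0.431, 0.0], [0.431, 0.902, 0.0], [-0.0, 0.0, -1.0]]
ft_force: [-0.3, -0.5, 0.7]
grip_width: -0.0002
```

```bash
cat > chk.py <<'E'
import sys
from h import *
def cloud(n,d):
    c=imaging.get_calibration(n);K=np.array(c["camera_matrix"]);T=np.array(c["world_from_camera"])
    v,u=np.nonzero(d>0);z=d[v,u];P=(np.linalg.inv(K)@np.vstack([u,v,np.ones_like(u)])*z)
    return (T[:3,:3]@P).T+T[:3,3]
print(env.observe()["time_s"])
for n in("top","side"):
    im,d=imaging.get_image(n);cv2.imwrite(f"pics/{n}{sys.argv[1]}.png",im)
    P=cloud(n,d);m=(P[:,0]>.5)&(P[:,0]<.63)&(abs(P[:,1]+.222)<.05)&(P[:,2]>.1)&(P[:,2]<.23);Q=P[m]
    if len(Q)<10: print(n,len(Q));continue
    # hatch plane through hinge (0.613,.087)
    cen=Q.mean(0);w=np.linalg.svd(Q-cen)[2][2];print(n,len(Q),"zmax",Q[:,2].max().round(4),"normal",w.round(3),"tilt",np.arccos(abs(w[2])).round(3),"residual mm",(abs((Q-cen)@w).mean()*1e3).round(2))
E
python3 chk.py 4
```

```text
7.9
top 967 zmax 0.2119 normal [-0.881  0.001 -0.474] tilt 1.077 residual mm 5.15
side 698 zmax 0.211 normal [-0.943  0.002 -0.332] tilt 1.233 residual mm 6.58
```

Call:
step_arm --steps '[0,0,0,0,0,0,0,0,0,0,0,0,0,0,0,0,0,0,0,0,0,0,0,0,0,0,0,0,0,0,0,0,0,0,0,0,0,0,0,0,0,0,0,0,0,0,0,0,0,0,0,0,0,0,0,0,0,0,0,0,0,0,0,0,0,0,0,0,0,0]'

```text
time_s: 9.0
position: [0.3702, -0.1632, 0.2495]
tool_rot: [[-0.902, 0.431, -0.0], [0.431, 0.902, -0.0], [0.0, -0.0, -1.0]]
ft_force: [0.9, 0.4, 0.4]
grip_width: -0.0001
```

Call:
step_arm --steps '[0,0,0,0,0,0,0,0,0,0,0,0,0,0,0,0,0,0,0,0,0,0,0,0,0,0,0,0,0,0,0,0,0,0,0,0,0,0,0,0,0,0,0,0,0,0,0,0,0,0,0,0,0,0,0,0,0,0,0,0,0,0,0,0,0,0,0,0,0,0]'

```text
time_s: 10.0
position: [0.3702, -0.1632, 0.2495]
tool_rot: [[-0.902, 0.431, 0.0], [0.431, 0.902, -0.0], [-0.0, 0.0, -1.0]]
ft_force: [0.4, -0.1, -0.4]
grip_width: -0.0001
```

```bash
python3 chk.py 5
python3 - <<'E'
import cv2,numpy as np
a=cv2.imread("pics/side0.png");b=cv2.imread("pics/side5.png")
cv2.imwrite("pics/cmp5.png",np.vstack([cv2.resize(a[140:480,180:520],(400,300)),cv2.resize(b[140:480,180:520],(400,300))]))
E
```

```text
10.0
top 969 zmax 0.2131 normal [-0.88  -0.001 -0.475] tilt 1.076 residual mm 5.13
side 695 zmax 0.211 normal [-0.944 -0.001 -0.33 ] tilt 1.234 residual mm 6.57
```

View pics/cmp5.png

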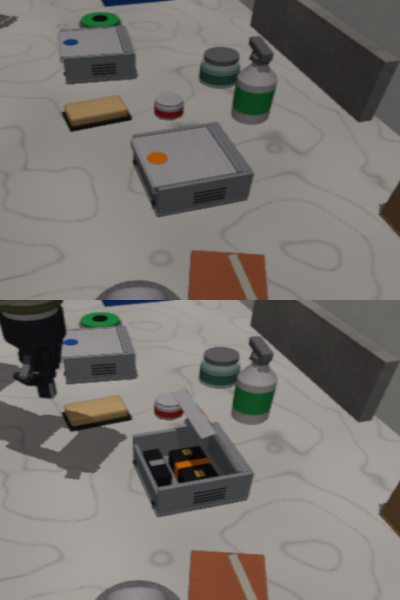

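View pics/top5.png

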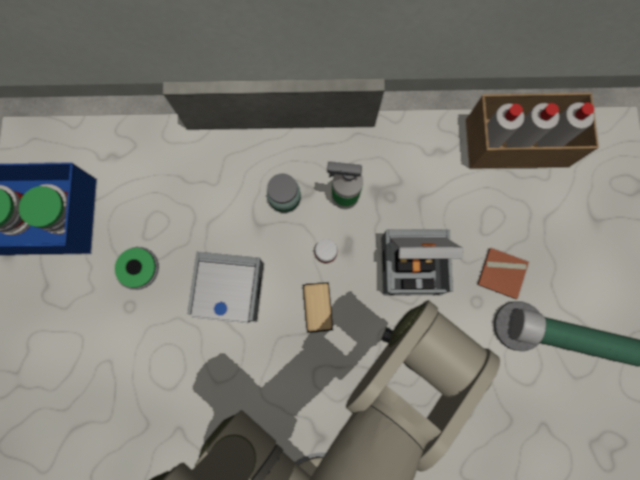

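The comparison pictures show the hatch fully open and everything else where it was. The hatch's top edge is at z 0.211–0.213 in both cameras, against about 0.209 expected at the 1.2 rad stop. It did not change between 7.9 s and 10.0 s.

```bash
python3 -c "
from rig import close_job
print(close_job())"
```

```text
the job is handed in; nothing more can be done
None
```

The battery hatch is open and the job is handed in, at about 10 s on the robot's clock. I pressed the orange pad once with closed fingertips at (0.506, -0.228). It was fully in when the force rose to about 12 N with no more travel. I then lifted quickly and backed off towards the robot, and the hatch popped open by itself.

- **Hatch angle:** between 7.9 s and 10.0 s the hatch stayed still, with its top edge at z 0.211–0.213, against about 0.209 expected at the 1.2 rad stop. Rough plane fits disagreed: 1.23 rad from the side camera and 1.08 rad from the top. Their points also took in other parts of the box, with residuals of 5–7 mm. I therefore relied on the edge height and the pictures.
- **Everything else:** the blue-pad hatch is still shut, and in the before and after pictures nothing else has visibly moved. The fingers were clear, with the wrist force near zero.

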